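Twist the dust pot into the bench dust separator

TASK

The dust separator on the fossil bench needs its pot back. Take the steel pot with the narrow neck and two lugs by its handle, raise it from below into the separator's collar with the handle in line with the collar's thin fin, then twist it clockwise (seen from above) until the lugs come up to the stop and let go, so that it hangs level from its lugs. Leave the plain wide-mouthed dipper where it stands.

Things in the scene. Friction and masses are not known exactly. Their poses are not given: they have to be found in the camera images.
- pot_grip (a point): Grasp point on the dust pot's black flat-sided handle, a level bar 20 mm wide, 22 mm high, 50 to 175 mm from the pot's axis; this point is 140 mm out, 38 mm above the pot's underside. Axes: x from handle to pot axis, z up. Pot: steel body 84 mm across, 50 mm high, on it a neck 52 mm across (80 mm high in all); 0.14 to 0.23 kg, balances 30 mm from its axis towards the handle.
- pot_lugs (a point): Point on the pot's axis level with the undersides of its lugs: 140 mm along +x and 32 mm above pot_grip, 70 mm above the pot's underside; the neck ends 10 mm higher. Same axes. The two lugs, 6 mm thick, 13 mm wide, stick out of the neck along +x and -x to 44 mm from the axis, one on the handle's side.
- collar (a point): On the axis of the fixed separator's (310 mm tall) collar (114 mm across, open below), at its ledge tops, 170 mm up. Ledges 6 mm thick; opening 66 mm, lug gaps along its x. -x points out by the thin fin. Enter axes parallel (12 deg, 5 mm), lift pot_lugs 2 to 12 mm above this, turn clockwise: ledges carry from 40 deg, stop at 56 deg by a 30 mm boss; set down. No spring. Pillar behind.
- dipper_center (a point): Bystander that looks like the pot: a plain steel dipper, a straight cup 84 mm across and 64 mm high with a wide open mouth, no neck and no lugs, and the same black handle (same size and height, along -x). This point is the middle of the cup, 32 mm above the bench. It stays where it is.

How it is judged:
On the way:
1. the pot's lugs have been raised through the gaps into the collar (z of pot_lugs in the frame of collar above -0.002 m and horizontal distance between pot_lugs and collar below 0.015 m), for 0.1 s.
At the end, for the whole second after the job is handed in: The pot hangs in the collar by its lugs: its axis within 12 mm of the collar's, lug undersides from 5 mm below to 8 mm above the ledge tops, turned at least 40 degrees from the entry direction, upright within about 10 degrees; the dipper is within 30 mm of where it stood (horizontal distance between pot_lugs and collar below 0.012 m and z of pot_lugs in the frame of collar between -0.005 and 0.008 m and angle between the x axis of pot_lugs and the x axis of collar, either way round above 0.7 rad and angle between pot_lugs's own z axis and vertical below 0.17 rad and distance of dipper_center from where it was at the start of the episode below 0.03 m); the robot touches nothing.
It fails at once if the plain dipper is pushed, lifted or knocked more than 30 mm (distance of dipper_center from where it was at the start of the episode above 0.03 m).
It also fails if it takes over 48 s, if anything falls off the work surface, if the arm or the gripper's body presses on something with over 40 N, if the wrist force passes 120 N, or if a joint passes its speed limit or range.

ROBOT

A 7-joint arm with a two-finger parallel gripper is mounted at the origin on the work surface. World frame = base frame: x ahead of the robot, y to its left, z up, the work surface at z = 0. Lengths are in m, angles in rad, forces in N, time in s.
With the tool pointing down it reaches from about 0.425 to 0.925 m from the base axis. Payload 6.8 kg.
Tool frame: the origin (TCP) lies on the centre line of the jaws, within the pads' length; the fingertips stand 8 mm ahead of it and the grasp point (between the pads) lies 11 mm behind it (bot.tips_ahead is the distance from the TCP to the fingertips, in m); z points along the fingers, y is the line along which they close (so a half turn about z gives the same grasp; the last joint's range is limited). The gripper opens to 85 mm and grips with 20 to 120 N. Pads are 22 mm wide; open, the fingers measure 114 mm over their backs; the gripper's body (76 mm by 85 mm) begins 54 mm behind the grasp point. The pads swing forward as they close: fully open they stand 13 mm farther back than shut.
Start: joints at [-1.353, 0.477, 0.022, 1.555, -0.011, 1.109, -0.083], TCP at [0.216, 0.64, 0.239] pointing down, gripper open.
Joint ranges: [-2.96, 2.96], [-0.34, 2.1], [-1.41, 1.46], [0.24, 2.44], [-1.37, 4.51], [0.17, 1.92], [-2.96, 2.96]. Speed limits (rad/s): [2.39, 2.39, 3.14, 3.14, 3.14, 3.14, 3.14].

INTERFACE

Orientations are given as a unit quaternion [w, x, y, z].
In Python, from station import bot gives the robot as it stands.
- The arm moves only by the tool send_rows, never from a script. Its argument "deltas" is text: rows parted by semicolons, each of 4 numbers parted by spaces: the shift along the tool's x, y, z in m, then the turn about the tool's z in degrees. In form: x y z spin; .... A call has 1 to 5 rows; each row is the pose to reach, as a shift and turn from the pose commanded when the call began, along the tool's axes at that moment; what a row does not reach only later rows make up. A row lasts 1/10 s, in which the tool goes at most 50 mm and 8.59 degrees, less where a joint would pass 70% of its speed; a pose out of reach is approached as far as the arm can. A call with a gripper value outside its range is refused whole. "claw" is the opening, from 0 (shut) to 1 (fully open), set as the call begins (left out, the last holds). The fingers move at their own pace and stop on an object; "force" is the grip in N (left out, the last holds). Time passes only in rows, so rows that repeat a pose let the fingers close. It gives the time, the measured TCP pose, the force, the opening and the grip force at its end, in the units of the state.
- bot.get_obs(): the state, without advancing time (a new reading comes with each control period).
- bot.read_camera(name): name is "scene" or "top"; returns a dict with "img" (384x512x3 uint8, red, green, blue), "depth" (384x512 float32, m along the optical axis (not along the pixel's ray), 0 where there is no reading), "fx", "fy", "cx", "cy" (pixels), "camera_from_world" (4x4, takes a point from world to camera coordinates). Camera axes: x right, y up, looking along -z (the intrinsics and any distortion apply to the point x, -y, -z); pixel columns grow to the right and rows downward; lengths in m; the calibration is good to about 2 mm. A picture is of the moment at which its call begins.
- bot.hand_in(): hands the job in; it is judged then, once.
Trained networks look in a picture, given as the dict that the camera call returned (one of the last four; its "shot" number tells which), for a name from the list of things; names that differ only in an ending like _2 or _b are one class to them, and where a whole thing is asked for, a point or a joint stands for the part that bears it (a point fixed in the world has none). Each returns a list of dicts, best first, with "confidence" (0 to 1); they miss things now and then, are a little off and sometimes report something else, mostly with a low value. They report only what shows in the picture. A call takes as long as a camera call.
- bot.masks_of(picture, query): "mask" (384x512 bool, what is visible of it).
- bot.landmark_of(picture, query): "xyz" ([x, y, z] in m, in world coordinates, good to about 4 mm: a listed point, or the origin of a listed thing).
The state is a dict: "t": time; "q": joint angles; "joint_vel": joint speeds; "joint_torque": joint torques, N m; "eef_pos": TCP position; "tool_rot": TCP orientation; "contact_force": force on the tool from outside, world axes, zero at the start; "torque": the same for the moment, N m; "gripper_width": opening from 0.0 (shut) to 1.0 (fully open); "grasp_force": force on a finger pad.
Only numpy, scipy, OpenCV 4.12 (cv2) and the standard library are available. Lean on these libraries where they do the work, as an engineer would, in place of code of your own. Each camera call takes 0.05 s, during which the arm holds its last target. There are 200 camera calls.

## Working session

There is one attempt and no reset: what is moved stays moved. The work goes in short steps, Python scripts to look and compute and a tool call to move; the robot and the scene stay as the last step left them, time stands still between calls to the robot, and variables do not carry over. Pictures are saved under pics/ and viewed, at most 10 in all, crops included, and the job is handed in when it is done.

Besides the shell and the picture viewer there is one more tool, called after ">>>" as a command line: name --argument value ..., lists and objects as JSON in quotes. send_rows: Moves the arm, as the interface text tells. Its arguments: {"type":"object","properties":{"deltas":{"type":"string"},"claw":{"type":"number"},"force":{"type":"number"}},"required":["deltas"]}

```bash
mkdir -p pics; cat > h.py <<'E'
import numpy as np,cv2
from station import bot
def cloud(p):
    d=p["depth"];v,u=np.mgrid[:384,:512]
    X=np.stack([(u-p["cx"])/p["fx"]*d,-(v-p["cy"])/p["fy"]*d,-d,np.ones_like(d)],-1)
    return (X@np.linalg.inv(p["camera_from_world"]).T)[...,:3]
def save(p,n,crop=None,s=1):
    im=p["img"][...,::-1]
    if crop: a,b,c,d=crop; im=im[b:d,a:c]
    cv2.imwrite("pics/"+n,cv2.resize(im,None,fx=s,fy=s))
E
python3 - <<'E'
from h import *
np.set_printoptions(precision=4,suppress=True)
o=bot.get_obs();print(o["t"],o["eef_pos"],o["tool_rot"],bot.tips_ahead)
ims=[]
for c in ["scene","top"]:
    p=bot.read_camera(c);ims.append(p["img"][...,::-1]);C=cloud(p)
    cw=np.linalg.inv(p["camera_from_world"]);print(c,cw[:3,3],-cw[:3,2],p["fx"])
    for n in ["pot_grip","pot_lugs","collar","dipper_center"]:
        print(c,n,[(np.round(r["xyz"],4),round(r["confidence"],2)) for r in bot.landmark_of(p,n)[:3]])
        for r in bot.masks_of(p,n)[:2]:
            m=r["mask"]; 
            if m.any():
                v,u=np.nonzero(m);q=C[m&(p["depth"]>0)];print("  mask",round(r["confidence"],2),m.sum(),u.min(),u.max(),v.min(),v.max(),np.median(q,0),q.min(0),q.max(0))
    np.savez(c+".npz",C=C,img=p["img"],d=p["depth"])
    cv2.imwrite(f"pics/{c}0.png",cv2.resize(ims[-1],(768,576)))
E
```

```text
0.0 [0.2159 0.6389 0.2383] [-0.0001  0.1622  0.9868 -0.0009] 0.008
scene [ 1.0471 -0.0766  0.63  ] [-0.6996  0.1205 -0.7043] 367.59980863271016
scene pot_grip [(array([0.4762, 0.3138, 0.0404]), 0.67)]
  mask 0.72 2274 367 413 176 263 [0.6166 0.2841 0.0471] [ 0.3882  0.2428 -0.003 ] [0.6578 0.3593 0.0808]
scene pot_lugs [(array([0.6083, 0.2846, 0.0719]), 0.6)]
  mask 0.72 2197 368 412 177 262 [0.6181 0.2829 0.0473] [ 0.4183  0.2428 -0.0026] [0.6578 0.3586 0.0808]
scene collar []
  mask 0.63 15351 196 309 138 380 [ 0.7416 -0.0317  0.175 ] [ 0.1741 -0.1288 -0.005 ] [0.8476 0.1503 0.3074]
scene dipper_center [(array([ 0.6037, -0.2344,  0.0333]), 0.95)]
  mask 0.68 2488 110 159 201 292 [ 0.5803 -0.244   0.0396] [ 0.3825 -0.2941 -0.003 ] [ 0.6437 -0.1933  0.0655]
top [0.4805 0.0139 1.1339] [ 0.059  -0.0287 -0.9978] 488.05861160616143
top pot_grip [(array([0.4732, 0.3081, 0.0393]), 0.64)]
  mask 0.92 1827 96 135 149 247 [0.592  0.2955 0.0479] [ 0.4396  0.2467 -0.0039] [0.6595 0.3289 0.085 ]
top pot_lugs [(array([0.6101, 0.2855, 0.0705]), 0.7)]
  mask 0.87 1847 95 135 149 247 [0.5925 0.2954 0.0478] [ 0.4399  0.2467 -0.0054] [0.6602 0.3363 0.085 ]
top collar []
  mask 0.93 7332 210 295 56 190 [ 0.6857 -0.0182  0.2616] [ 0.5479 -0.1277 -0.0053] [0.8443 0.0597 0.31  ]
top dipper_center [(array([ 0.6019, -0.237 ,  0.0311]), 0.94)]
  mask 0.88 1802 325 369 151 245 [ 0.5879 -0.2478  0.0354] [ 0.4307 -0.291  -0.0066] [ 0.6414 -0.1896  0.0707]
```

View pics/scene0.png

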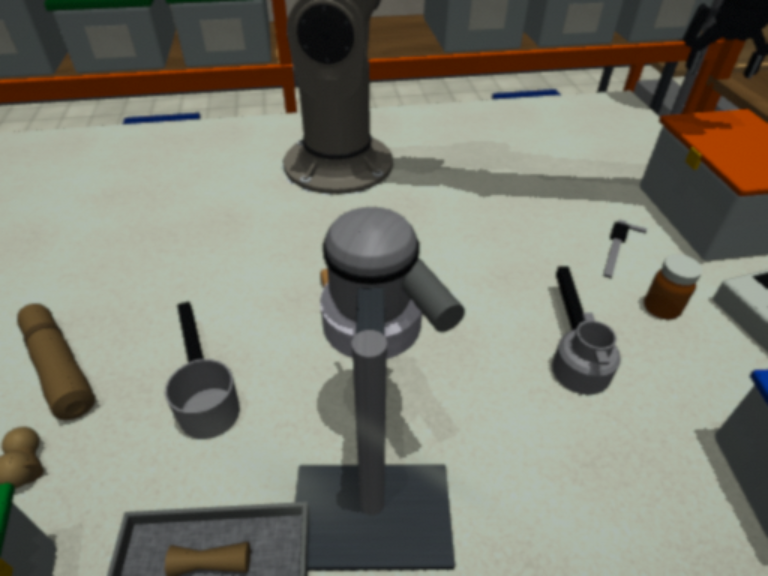

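View pics/top0.png

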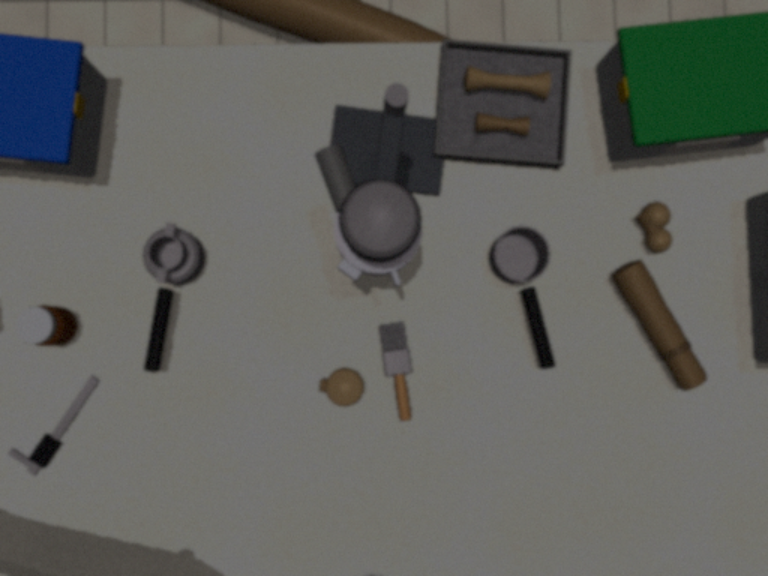

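The scene view shows the pot at (590,350), the dipper at (200,395) and the separator at (370,290). In the top view the pot is at (172,255) with its handle down to (155,368), the dipper at (520,255), and the collar near (378,235) with its fin at (397,275) and boss at (350,268). Next I'll measure the collar and its fin.

```bash
python3 - <<'E'
from h import *
from scipy.optimize import least_squares
np.set_printoptions(precision=4,suppress=True)
P=[]
for c in ["scene","top"]:
    f=np.load(c+".npz");C=f["C"].reshape(-1,3);ok=(f["d"]>0).ravel();P.append((c,C[ok]))
    q=P[-1][1]
    s=q[(q[:,0]>.45)&(q[:,0]<.85)&(abs(q[:,1])<.17)]
    for lo,hi in [(.14,.16),(.16,.18),(.18,.2),(.2,.22),(.22,.25),(.25,.28),(.28,.3),(.3,.32)]:
        k=s[(s[:,2]>lo)&(s[:,2]<hi)];print(c,lo,len(k),k.min(0) if len(k) else'',k.max(0) if len(k) else '')
    np.save(c+"_s.npy",s)
    k=s[(s[:,2]>.28)]
    g=lambda p:np.linalg.norm(k-p[:3],axis=1)-p[3]
    r=least_squares(g,[.64,0,.25,.06],loss="soft_l1",f_scale=.003);print(" dome sphere",r.x,np.abs(r.fun).mean())
    k=s[(s[:,2]>.15)&(s[:,2]<.30)&(np.hypot(s[:,0]-.64,s[:,1])<.075)]
    for lo,hi in [(.15,.185),(.2,.24),(.24,.27)]:
        kk=k[(k[:,2]>lo)&(k[:,2]<hi)]
        if len(kk)>30:
            r=least_squares(lambda p:np.hypot(kk[:,0]-p[0],kk[:,1]-p[1])-p[2],[.64,0,.055],loss="soft_l1",f_scale=.002);print(" circ",lo,len(kk),r.x,np.abs(r.fun).mean())
f=np.load("top.npz");im=f["img"][...,::-1][130:210,205:305]
a=cv2.resize(im,None,fx=6,fy=6,interpolation=cv2.INTER_CUBIC);cv2.imwrite("pics/topc.png",cv2.convertScaleAbs(a,alpha=1.6))
for v in range(170,198,2): print(v,[(round(x*1000),round(y*1000),round(z*1000)) for x,y,z in f["C"][v,254:274:2]])
E
```

```text
scene 0.14 129 [ 0.7634 -0.054   0.1402] [ 0.7791 -0.0267  0.1599]
scene 0.16 417 [ 0.6229 -0.0745  0.16  ] [0.7791 0.0356 0.18  ]
scene 0.18 539 [ 0.5907 -0.0745  0.18  ] [0.7791 0.0336 0.2   ]
scene 0.2 853 [ 0.5883 -0.0744  0.2   ] [0.7795 0.0305 0.22  ]
scene 0.22 822 [ 0.6188 -0.0636  0.2202] [0.7793 0.0578 0.25  ]
scene 0.25 2607 [ 0.6016 -0.0662  0.25  ] [0.779  0.0591 0.28  ]
scene 0.28 1839 [ 0.5829 -0.0636  0.28  ] [0.779  0.0273 0.3   ]
scene 0.3 865 [ 0.5898 -0.0496  0.3   ] [0.6546 0.0135 0.3074]
 dome sphere [ -31.134     2.7131 -753.5793  754.552 ] 0.005106865380910746
 circ 0.15 345 [ 0.621  -0.0178  0.0567] 0.00039496144483012503
 circ 0.2 942 [ 0.6189 -0.0177  0.0478] 0.003246244533284538
 circ 0.24 1370 [0.6133 0.006  0.0697] 0.012154004061008786
top 0.14 1 [ 0.7632 -0.0232  0.1566] [ 0.7632 -0.0232  0.1566]
top 0.16 32 [ 0.5489 -0.0546  0.1639] [0.6009 0.0384 0.1799]
top 0.18 289 [ 0.5479 -0.0711  0.1801] [0.6424 0.0411 0.2   ]
top 0.2 417 [ 0.5632 -0.071   0.2   ] [0.7631 0.0411 0.2185]
top 0.22 38 [ 0.5745 -0.05    0.2206] [0.758  0.0337 0.2497]
top 0.25 1597 [ 
[... 1998 characters left out ...]
 -42, 195), (566, -59, 0), (566, -63, 0), (566, -68, -2)]
190 [(562, -26, -1), (562, -31, 0), (562, -35, -2), (562, -40, 0), (562, -45, 0), (548, -38, 195), (562, -54, 0), (562, -59, 1), (561, -63, 3), (561, -68, 2)]
192 [(558, -26, 2), (558, -31, -2), (558, -35, -2), (558, -40, -3), (557, -45, -2), (557, -49, 0), (557, -54, -3), (557, -59, -1), (557, -63, -1), (557, -68, -1)]
194 [(553, -26, 2), (553, -30, 0), (553, -35, 4), (553, -40, -2), (553, -44, 0), (552, -49, 1), (553, -54, -2), (552, -58, 0), (552, -63, -3), (552, -68, -1)]
196 [(549, -26, -3), (548, -30, 3), (548, -35, -3), (548, -40, -2), (548, -44, -2), (548, -49, 0), (548, -54, 2), (548, -58, -1), (548, -63, -2), (548, -68, -1)]
```

View pics/topc.png

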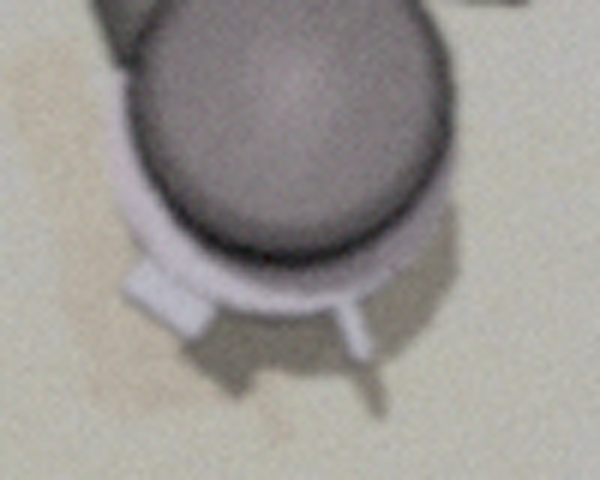

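The crop shows the fin running to (365,355), with its tip at the third-turn side of the boss at (170,300). The boss is clockwise of the fin, as expected. Now I'll refine the pot and collar poses.

```bash
cat >> h.py <<'E'
from scipy.optimize import least_squares
np.set_printoptions(precision=4,suppress=True)
def potfit(p,z0=0.,c0=(.609,.285)):
    """pot axis & yaw from cloud; z0 underside height"""
    C=cloud(p);g=p["img"].max(-1).astype(float)
    m=np.zeros(p["depth"].shape,bool)
    for r in bot.masks_of(p,"pot_grip")[:1]: m=r["mask"]
    m&=p["depth"]>0
    q=C[m];gg=g[m];R=np.hypot(q[:,0]-c0[0],q[:,1]-c0[1])
    b=q[(q[:,2]>z0+.012)&(q[:,2]<z0+.042)&(R<.055)]
    out={}
    if len(b)>30:
        r=least_squares(lambda x:np.hypot(b[:,0]-x[0],b[:,1]-x[1])-.042,c0,loss="soft_l1",f_scale=.002);out["body"]=(r.x,len(b),np.abs(r.fun).mean())
    h=q[(q[:,2]>z0+.040)&(q[:,2]<z0+.058)&(R>.06)&(R<.19)]
    if len(h)>10:
        x,y,vx,vy=0,0,0,0
        vx,vy,x,y=cv2.fitLine(h[:,:2].astype(np.float32),cv2.DIST_HUBER,0,1e-4,1e-4).ravel()
        if vx<0: vx,vy=-vx,-vy
        out["handle"]=(len(h),np.array([x,y]),np.degrees(np.arctan2(vy,vx)),h[:,2].mean(),"far end",h[np.argmax(np.hypot(*(h[:,:2]-c0).T))])
    return out
E
python3 - <<'E'
from h import *
for c in ["top","scene"]:
    p=bot.read_camera(c);C=cloud(p)
    for k,v in potfit(p).items(): print(c,k,v)
    s=C[p["depth"]>0]
    f=s[(s[:,2]>.19)&(s[:,2]<.205)&(s[:,0]<.70)&(abs(s[:,1])<.12)]
    R=np.hypot(f[:,0]-.621,f[:,1]+.0178)
    a=np.degrees(np.arctan2(f[:,1]+.0178,f[:,0]-.621))%360
    fin=f[(R>.06)&(R<.085)&(a>185)&(a<210)]
    print(" fin",len(fin),fin[:,:2].mean(0) if len(fin) else '')
    rim=[]
    for t in range(90,271,6):
        k=(abs(a-t)<3)&(R<.08)
        if k.any(): rim.append((t,round(R[k].max(),4)))
    print(rim)
E
```

```text
top body (array([0.5793, 0.2851]), 367, np.float64(0.010755957539923991))
top handle (487, array([0.495 , 0.3085], dtype=float32), np.float32(-10.169173), np.float64(0.04778667231548362), 'far end', array([0.4402, 0.3239, 0.0469]))
 fin 32 [ 0.5556 -0.0375]
[(90, np.float64(0.0589)), (96, np.float64(0.0596)), (102, np.float64(0.0589)), (108, np.float64(0.0594)), (114, np.float64(0.0594)), (120, np.float64(0.0596)), (126, np.float64(0.0591)), (132, np.float64(0.0727)), (138, np.float64(0.0728)), (144, np.float64(0.0722)), (150, np.float64(0.0726)), (156, np.float64(0.0712)), (162, np.float64(0.0583)), (168, np.float64(0.0581)), (174, np.float64(0.0577)), (180, np.float64(0.0575)), (186, np.float64(0.0576)), (192, np.float64(0.0752)), (198, np.float64(0.0759)), (204, np.float64(0.0563)), (210, np.float64(0.0559)), (216, np.float64(0.0557)), (222, np.float64(0.055)), (228, np.float64(0.0553)), (234, np.float64(0.0545)), (240, np.float64(0.0549)), (246, np.float64(0.0544)), (252, np.float64(0.0545)), (258, np.float64(0.0539)), (264, np.float64(0.0536)), (270, np.float64(0.053))]
scene body (array([0.612 , 0.2856]), 461, np.float64(0.0024563628714562415))
scene handle (308, array([0.5016, 0.3034], dtype=float32), np.float32(-10.0202055), np.float64(0.04698405957552424), 'far end', array([0.4419, 0.3199, 0.0459]))
 fin 0 
[(234, np.float64(0.0565)), (240, np.float64(0.0561)), (246, np.float64(0.0567)), (252, np.float64(0.0565)), (258, np.float64(0.0567)), (264, np.float64(0.0562)), (270, np.float64(0.0567))]
```

```bash
cat >> h.py <<'E'
from scipy.spatial.transform import Rotation as Ro
def goal(x,y,z,head):
    o=bot.get_obs();w=o["tool_rot"];R=Ro.from_quat([w[1],w[2],w[3],w[0]]).as_matrix()
    d=R.T@(np.array([x,y,z])-o["eef_pos"]);h=np.degrees(np.arctan2(R[1,0],R[0,0]))
    s=-((head-h+180)%360-180)
    print("t",round(o["t"],2),"pos",o["eef_pos"],"head",round(h%360,2),"tilt",round(np.degrees(np.arccos(-R[2,2])),2),"| delta",d,"spin",round(s,2),"F",o["contact_force"],"w",o["gripper_width"],"g",o["grasp_force"])
E
python3 -c "
from h import *
goal(.473,.3105,.15,170)"
```

```text
t 1.1 pos [0.216  0.6395 0.2393] head 161.33 tilt 0.0 | delta [-0.3488 -0.2295  0.0893] spin -8.67 F [ 0.2605  0.6987 -0.4592] w 1.0025765927649994 g 0.0
```

>>> send_rows --deltas "-0.035 -0.023 0 0; -0.07 -0.046 0 0; -0.105 -0.069 0 -3; -0.14 -0.092 0 -5; -0.174 -0.115 0 -8.7" --claw 1

```text
t: 1.6
eef_pos: [0.3451, 0.4734, 0.2395]
tool_rot: [0.0, 0.086, 0.996, 0.0]
contact_force: [-0.0, -0.2, 1.0]
gripper_width: 0.995
grasp_force: 0.0
```

```bash
python3 -c "
from h import *
goal(.473,.3105,.15,170)"
```

```text
t 1.6 pos [0.3451 0.4734 0.2395] head 170.13 tilt 0.03 | delta [-0.1539 -0.1386  0.0895] spin 0.13 F [-0.0258 -0.2316  1.0469] w 0.9952187526115529 g 0.0
```

>>> send_rows --deltas "-0.035 -0.033 0.01 0; -0.07 -0.066 0.02 0; -0.105 -0.1 0.04 0; -0.14 -0.125 0.065 0; -0.154 -0.1385 0.0895 0"

```text
t: 2.1
eef_pos: [0.4752, 0.3081, 0.1498]
tool_rot: [0.001, 0.089, 0.996, 0.0]
contact_force: [-1.0, 0.4, -0.4]
gripper_width: 0.998
grasp_force: 0.0
```

```bash
python3 -c "
from h import *
p=bot.read_camera('scene');save(p,'a.png',(330,120,480,280),4)
print(potfit(p).get('handle'))
p=bot.read_camera('top');print(potfit(p).get('handle'))
goal(.473,.3105,.027,170)"
```

```text
(309, array([0.4984, 0.3042], dtype=float32), np.float32(-10.737493), np.float64(0.04685255354490781), 'far end', array([0.442 , 0.3146, 0.0468]))
None
t 2.3 pos [0.4716 0.3119 0.1497] head 169.99 tilt 0.05 | delta [-0.0017 -0.0011  0.1227] spin -0.01 F [0.3944 0.8498 1.2155] w 0.9982271113134739 g 0.0
```

View pics/a.png

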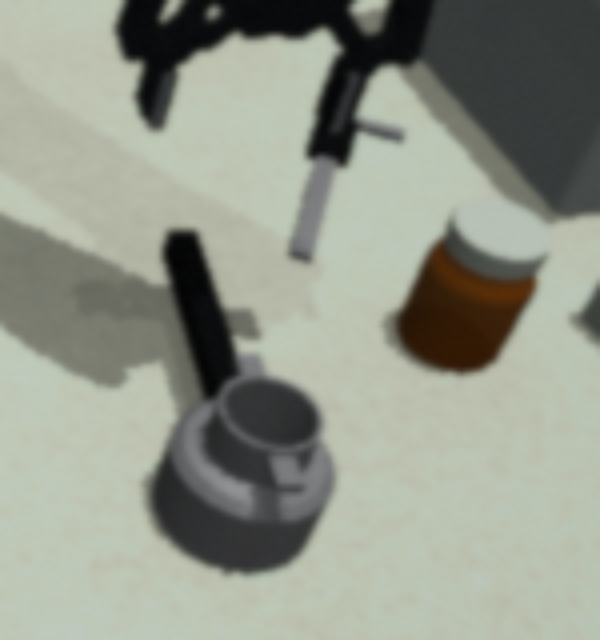

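Here the jaws (fingertips at (155,110) and (325,150)) straddle the handle at (185,250). The hammer and bottle are clear of them, so I'll go down.

>>> send_rows --deltas "0 -0.001 0.04 0; 0 -0.001 0.075 0; 0 -0.001 0.105 0; 0 -0.001 0.1225 0; 0 -0.001 0.1225 0"

```text
t: 2.8
eef_pos: [0.4696, 0.3125, 0.0261]
tool_rot: [-0.001, 0.085, 0.996, -0.0]
contact_force: [-0.9, -0.1, 0.7]
gripper_width: 0.997
grasp_force: 0.0
```

>>> send_rows --deltas "0 0 0 0; 0 0 0 0; 0 0 0 0; 0 0 0 0; 0 0 0 0" --claw 0 --force 90

```text
t: 3.3
eef_pos: [0.4719, 0.3112, 0.028]
tool_rot: [0.0, 0.087, 0.996, 0.0]
contact_force: [-1.2, -0.1, 2.1]
gripper_width: 0.218
grasp_force: 88.4
```

>>> send_rows --deltas "0 0 0 0; 0 0 0 0; 0 0 0 0; 0 0 0 0; 0 0 0 0"

```text
t: 3.8
eef_pos: [0.4717, 0.3112, 0.0275]
tool_rot: [0.0, 0.087, 0.996, 0.0]
contact_force: [-2.4, 0.6, 5.0]
gripper_width: 0.216
grasp_force: 88.8
```

>>> send_rows --deltas "0 0 -0.01 0; 0 0 -0.025 0; 0 0 -0.04 0; 0 0 -0.053 0; 0 0 -0.053 0"

```text
t: 4.3
eef_pos: [0.4729, 0.3117, 0.0829]
tool_rot: [0.002, 0.087, 0.996, 0.002]
contact_force: [0.3, -0.1, -2.2]
gripper_width: 0.214
grasp_force: 88.1
```

```bash
python3 -c "
from h import *
p=bot.read_camera('scene')
f=potfit(p,.053,(.611,.286));print(f)
goal(.487,-.061,.080,198.5)"
```

```text
{'body': (array([0.6129, 0.2864]), 496, np.float64(0.001310906560163213)), 'handle': (290, array([0.4997, 0.3045], dtype=float32), np.float32(-15.644185), np.float64(0.10114820020659293), 'far end', array([0.4564, 0.3192, 0.101 ]))}
t 4.4 pos [0.4717 0.311  0.0809] head 170.03 tilt 0.06 | delta [-0.0794 -0.3637  0.0006] spin -28.47 F [ 0.3981  0.4624 -2.249 ] w 0.21365432099779014 g 88.07348370552063
```

>>> send_rows --deltas "-0.005 -0.02 0 -1; -0.011 -0.05 0 -4; -0.019 -0.085 0 -7; -0.026 -0.12 0 -10; -0.034 -0.155 0 -13"

```text
t: 4.9
eef_pos: [0.4775, 0.1508, 0.0796]
tool_rot: [-0.001, -0.028, 1.0, -0.0]
contact_force: [0.7, 0.2, -1.8]
gripper_width: 0.216
grasp_force: 88.1
```

```bash
python3 -c "
from h import *
goal(.487,-.061,.080,198.5)"
```

```text
t 4.9 pos [0.4775 0.1508 0.0796] head 183.19 tilt 0.09 | delta [ 0.0023 -0.212  -0.0002] spin -15.31 F [ 0.7333  0.2458 -1.7797] w 0.2162773191179785 g 88.08069705963135
```

>>> send_rows --deltas "0 -0.04 0 -3; 0 -0.08 0 -6; 0 -0.12 0 -9; 0.001 -0.155 0 -12; 0.001 -0.18 0 -14"

```text
t: 5.4
eef_pos: [0.4857, -0.0306, 0.0797]
tool_rot: [-0.001, -0.148, 0.989, -0.0]
contact_force: [0.2, 0.3, -2.1]
gripper_width: 0.218
grasp_force: 88.1
```

>>> send_rows --deltas "0.001 -0.015 0 -1; 0.001 -0.025 0 -1.3; 0.001 -0.032 0 -1.3; 0.001 -0.032 0 -1.3"

```text
t: 5.8
eef_pos: [0.4954, -0.0587, 0.0801]
tool_rot: [-0.0, -0.159, 0.987, -0.0]
contact_force: [-0.5, -0.6, -2.1]
gripper_width: 0.219
grasp_force: 88.1
```

```bash
python3 - <<'E'
from h import *
goal(.487,-.061,.080,198.5)
ims=[]
for c in ["scene","top"]:
    p=bot.read_camera(c);C=cloud(p);s=C[p["depth"]>0]
    for n in ["pot_grip","pot_lugs"]:
        print(c,n,[(np.round(r["xyz"],4),round(r["confidence"],2)) for r in bot.landmark_of(p,n)[:2]])
    print(potfit(p,.053,(.621,-.016)))
    k=s[(s[:,2]>.06)&(s[:,2]<.098)&(np.hypot(s[:,0]-.621,s[:,1]+.016)<.06)]
    if len(k)>30:
        r=least_squares(lambda x:np.hypot(k[:,0]-x[0],k[:,1]-x[1])-.042,(.621,-.016),loss="soft_l1",f_scale=.002);print(c,"pot body",r.x,len(k),np.abs(r.fun).mean())
    k=s[(s[:,2]>.16)&(s[:,2]<.195)&(np.hypot(s[:,0]-.621,s[:,1]+.016)<.066)]
    r=least_squares(lambda x:np.hypot(k[:,0]-x[0],k[:,1]-x[1])-.057,(.621,-.016),loss="soft_l1",f_scale=.002);print(c,"collar",r.x,len(k))
    a=p["img"][...,::-1];u,v=(170,130) if c=="scene" else (200,110)
    ims.append(cv2.resize(a[v:v+150,u:u+130],None,fx=3,fy=3,interpolation=cv2.INTER_CUBIC))
cv2.imwrite("pics/b.png",cv2.convertScaleAbs(np.hstack(ims),alpha=1.4))
E
```

```text
t 5.8 pos [ 0.4954 -0.0587  0.0801] head 198.28 tilt 0.02 | delta [0.0086 0.0005 0.0001] spin -0.22 F [-0.4666 -0.55   -2.14  ] w 0.21938356128739314 g 88.09117913246155
scene pot_grip []
scene pot_lugs [(array([ 0.6316, -0.0178,  0.1216]), 0.62)]
{'body': (array([ 0.6298, -0.0151]), 218, np.float64(0.00048211425171114597))}
scene pot body [ 0.6294 -0.0151] 361 0.0009342076788817756
scene collar [ 0.6207 -0.0178] 509
top pot_grip []
top pot_lugs []
{}
top collar [ 0.62   -0.0148] 59
```

View pics/b.png

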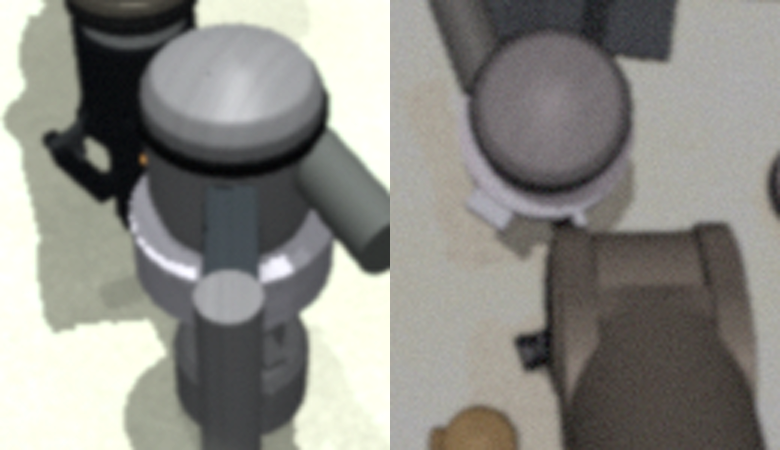

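The scene crop (left) shows the pot directly under the collar. In the same camera the fits put it 9 mm too far out in x, so I'll correct that and then raise it.

>>> send_rows --deltas "0.004 0 0 0; 0.009 0 0 -0.2; 0.009 0 0 -0.2; 0.009 0 0 -0.2"

```text
t: 6.6
eef_pos: [0.4865, -0.0614, 0.0803]
tool_rot: [-0.0, -0.161, 0.987, -0.0]
contact_force: [0.2, 0.1, -0.9]
gripper_width: 0.216
grasp_force: 88.1
```

```bash
cat >> h.py <<'E'
def rel(zu):
    for _ in range(2):
        p=bot.read_camera("scene");s=cloud(p)[p["depth"]>0]
        o=[]
        for lo,hi,R in [(zu+.007,zu+.045,.042),(.165,.195,.057)]:
            k=s[(s[:,2]>lo)&(s[:,2]<hi)&(np.hypot(s[:,0]-.621,s[:,1]+.016)<R+.012)]
            r=least_squares(lambda x:np.hypot(k[:,0]-x[0],k[:,1]-x[1])-R,(.621,-.016),loss="soft_l1",f_scale=.002);o.append(r.x);print(r.x,len(k),np.abs(r.fun).mean())
        print("shift needed",o[1]-o[0])
E
python3 -c "
from h import *
rel(.0526)
goal(.4866,-.0614,.1345,198.5)"
```

```text
[ 0.6204 -0.0171] 338 0.0007679557025464188
[ 0.6206 -0.0177] 488 0.00036107867501881203
shift needed [ 0.0002 -0.0006]
[ 0.6205 -0.0172] 343 0.0007710856755405993
[ 0.6206 -0.0178] 480 0.0003814420537495891
shift needed [ 0.0001 -0.0006]
t 6.7 pos [ 0.4868 -0.0613  0.0804] head 198.53 tilt 0.02 | delta [ 0.0002 -0.0001 -0.0541] spin 0.03 F [ 0.2754  0.5246 -1.285 ] w 0.22248590077954486 g 88.0919623374939
```

Aligned to under 1 mm; raising.

>>> send_rows --deltas "0 0 -0.01 0; 0 0 -0.018 0; 0 0 -0.025 0; 0 0 -0.03 0; 0 0 -0.033 0"

```text
t: 7.2
eef_pos: [0.487, -0.0613, 0.1141]
tool_rot: [0.001, -0.161, 0.987, -0.0]
contact_force: [-0.4, -0.4, -1.6]
gripper_width: 0.221
grasp_force: 88.1
```

>>> send_rows --deltas "0 0 -0.005 0; 0 0 -0.01 0; 0 0 -0.015 0; 0 0 -0.0205 0; 0 0 -0.0205 0"

```text
t: 7.7
eef_pos: [0.4872, -0.0613, 0.1346]
tool_rot: [0.001, -0.161, 0.987, -0.0]
contact_force: [0.4, 0.3, -1.7]
gripper_width: 0.219
grasp_force: 88.1
```

```bash
python3 -c "
from h import *
rel(.107)
goal(.4866,-.0614,.1345,198.5)"
```

```text
[ 0.6215 -0.017 ] 195 0.0003430908381998341
[ 0.6207 -0.0178] 491 0.0003699065975605149
shift needed [-0.0009 -0.0008]
[ 0.6213 -0.017 ] 193 0.0003708974023082564
[ 0.6206 -0.0177] 487 0.00037240009633040486
shift needed [-0.0006 -0.0007]
t 7.8 pos [ 0.4867 -0.0612  0.1339] head 198.53 tilt 0.02 | delta [ 0.0002 -0.0001 -0.0006] spin 0.03 F [ 0.5719  0.2129 -2.2053] w 0.2169223112024439 g 88.05698990821838
```

>>> send_rows --deltas "-0.0008 0.0148 0 6; -0.0031 0.0294 0 12; -0.0069 0.0437 0 18; -0.0122 0.0576 0 24; -0.019 0.0708 0 30"

```text
t: 8.3
eef_pos: [0.4817, 0.0125, 0.1335]
tool_rot: [-0.0, 0.102, 0.995, -0.0]
contact_force: [-0.3, 0.1, -1.9]
gripper_width: 0.219
grasp_force: 88.1
```

>>> send_rows --deltas "-0.0004 0.0099 0 4; -0.0014 0.0197 0 8; -0.0031 0.0294 0 12; -0.0055 0.039 0 16; -0.0055 0.039 0 16"

```text
t: 8.8
eef_pos: [0.4957, 0.0505, 0.1336]
tool_rot: [-0.0, 0.237, 0.972, 0.0]
contact_force: [0.6, -0.1, -2.0]
gripper_width: 0.218
grasp_force: 88.1
```

```bash
python3 -c "
from h import *
rel(.107)
a=np.radians(198.5-50);goal(.6208-.1415*-np.cos(a),-.0169+.1415*np.sin(a),.134,198.5-50);print(bot.get_obs()['torque'])"
```

```text
[ 0.6215 -0.0152] 195 0.0004226286371312796
[ 0.6207 -0.0177] 489 0.00038834217994116816
shift needed [-0.0009 -0.0025]
[ 0.6211 -0.0159] 193 0.00041843641019348915
[ 0.6207 -0.0177] 494 0.0003682619258831693
shift needed [-0.0004 -0.0018]
t 8.9 pos [0.495  0.0489 0.1335] head 152.66 tilt 0.04 | delta [-0.0008  0.0096 -0.0005] spin 4.16 F [ 0.4282  0.8002 -1.6218] w 0.22026813519070068 g 88.11167120933533
[0.0868 0.1952 0.0029]
```

>>> send_rows --deltas "-0.0002 0.004 0 2; -0.0004 0.0084 0 4; -0.001 0.0133 0 6; -0.0016 0.018 0 8; -0.0016 0.018 0 8"

```text
t: 9.4
eef_pos: [0.5049, 0.0636, 0.1337]
tool_rot: [-0.0, 0.304, 0.953, -0.0]
contact_force: [-0.0, -0.3, -1.5]
gripper_width: 0.222
grasp_force: 88.3
```

```bash
python3 -c "
from h import *
rel(.107)
goal(.5,.06,.134,198.5-56);print(bot.get_obs()['torque'])"
```

```text
[ 0.621 -0.018] 191 0.0004039353214806521
[ 0.6206 -0.0178] 486 0.00035542298922288865
shift needed [-0.0004  0.0003]
[ 0.621 -0.018] 189 0.00039060573093249067
[ 0.6207 -0.0178] 490 0.0003725689109320808
shift needed [-0.0003  0.0003]
t 9.5 pos [0.5048 0.0636 0.1337] head 144.65 tilt 0.03 | delta [ 0.0019 -0.0057 -0.0003] spin 2.15 F [ 1.1392 -0.6586 -1.0761] w 0.21712798274768907 g 88.33310723304749
[0.0155 0.049  0.6228]
```

>>> send_rows --deltas "0 0 0.002 0; 0 0 0.004 0; 0 0 0.005 0; 0 0 0.006 0; 0 0 0.006 0"

```text
t: 10.0
eef_pos: [0.506, 0.0634, 0.1285]
tool_rot: [0.001, 0.305, 0.952, 0.0]
contact_force: [-0.3, -3.3, 4.8]
gripper_width: 0.218
grasp_force: 89.3
```

```bash
python3 -c "
from h import *
goal(.5,.06,.127,198.5-56);print(bot.get_obs()['torque'])"
```

```text
t 10.0 pos [0.506  0.0634 0.1285] head 144.51 tilt 0.14 | delta [ 0.0029 -0.0063  0.0015] spin 2.01 F [-0.3087 -3.2939  4.7527] w 0.2176444773448565 g 89.26669478416443
[-0.8015 -0.335   0.4316]
```

>>> send_rows --deltas "0 0 0 0; 0 0 0 0; 0 0 0 0; 0 0 0 0; 0 0 0 0" --claw 0.6 --force 20

```text
t: 10.5
eef_pos: [0.5049, 0.0644, 0.1277]
tool_rot: [-0.0, 0.305, 0.952, 0.0]
contact_force: [0.5, 0.8, -0.6]
gripper_width: 0.597
grasp_force: 0.0
```

```bash
python3 - <<'E'
from h import *
rel(.1)
goal(.506,.0634,.23,144.5)
p=bot.read_camera("scene");C=cloud(p);s=C[p["depth"]>0]
for n in ["pot_grip","pot_lugs"]:
    print(n,[(np.round(r["xyz"],4),round(r["confidence"],2)) for r in bot.landmark_of(p,n)[:2]])
a=p["img"][100:290,170:340,::-1];cv2.imwrite("pics/c.png",cv2.convertScaleAbs(cv2.resize(a,None,fx=3,fy=3,interpolation=cv2.INTER_CUBIC),alpha=1.3))
E
```

```text
[ 0.6214 -0.0181] 252 0.00036868722029108423
[ 0.6207 -0.0177] 482 0.00038137630250469035
shift needed [-0.0007  0.0004]
[ 0.6215 -0.018 ] 252 0.00038333858161283894
[ 0.6207 -0.0177] 494 0.00034830262188059567
shift needed [-0.0009  0.0003]
t 10.6 pos [0.505  0.0643 0.1277] head 144.53 tilt 0.01 | delta [-0.0013 -0.0002 -0.1023] spin 0.03 F [-0.3279 -0.1786 -0.0506] w 0.6004150674211868 g 0.0
pot_grip [(array([0.5071, 0.0633, 0.1386]), 0.81)]
pot_lugs []
```

View pics/c.png

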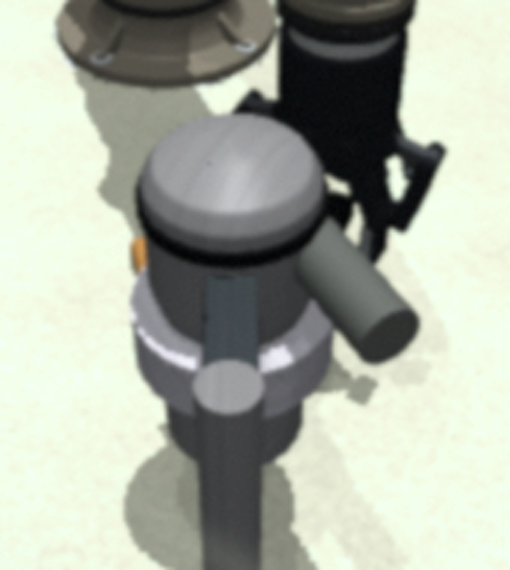

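The pot hangs inside the collar (body at (235,430)) and the fingers are open around its handle. Now I'll retreat upwards and outwards.

>>> send_rows --deltas "0 0 -0.015 0; 0 0 -0.035 0; 0 0 -0.06 0; 0 0 -0.085 0; 0 0 -0.1 0"

```text
t: 11.25
eef_pos: [0.5057, 0.0644, 0.2297]
tool_rot: [0.001, 0.305, 0.952, 0.001]
contact_force: [0.3, -0.5, 0.3]
gripper_width: 0.602
grasp_force: 0.0
```

>>> send_rows --deltas "0 0.02 -0.02 0; 0 0.05 -0.04 0; 0 0.09 -0.06 0; 0 0.13 -0.06 0; 0 0.13 -0.06 0"

```text
t: 11.75
eef_pos: [0.582, 0.1762, 0.2879]
tool_rot: [0.0, 0.301, 0.953, 0.002]
contact_force: [-1.5, 0.5, -0.7]
gripper_width: 0.6
grasp_force: 0.0
```

```bash
python3 - <<'E'
from h import *
rel(.1)
goal(.5,.06,.2,144.5)
for c in ["scene","top"]:
    p=bot.read_camera(c);C=cloud(p)
    for n in ["pot_grip","pot_lugs","dipper_center"]:
        print(c,n,[(np.round(r["xyz"],4),round(r["confidence"],2)) for r in bot.landmark_of(p,n)[:1]])
s=C[p["depth"]>0]
d=s-[.621,-.016,0];R=np.hypot(d[:,0],d[:,1])
h=s[(R>.085)&(R<.18)&(s[:,2]>.1)&(s[:,2]<.18)&(s[:,0]<.6)]
vx,vy,vz,x,y,z=cv2.fitLine(h.astype(np.float32),cv2.DIST_HUBER,0,1e-4,1e-4).ravel()
print(len(h),"handle yaw",np.degrees(np.arctan2(vy,vx)),"pitch",np.degrees(np.arcsin(vz)),h.mean(0))
a=p["img"][110:230,190:340,::-1];cv2.imwrite("pics/d.png",cv2.convertScaleAbs(cv2.resize(a,None,fx=4,fy=4,interpolation=cv2.INTER_CUBIC),alpha=1.5))
E
```

```text
[ 0.6215 -0.018 ] 254 0.0003799733802665165
[ 0.6206 -0.0178] 489 0.0003743634031736628
shift needed [-0.0009  0.0003]
[ 0.6215 -0.018 ] 254 0.00038472594656531424
[ 0.6207 -0.0178] 485 0.00037314485561037433
shift needed [-0.0008  0.0002]
t 11.85 pos [0.5802 0.1707 0.2871] head 144.62 tilt 0.08 | delta [ 0.0013 -0.1366  0.0872] spin 0.12 F [-0.1229  0.1372  0.8056] w 0.6050298628004437 g 0.0
scene pot_grip [(array([0.5073, 0.0606, 0.1386]), 0.6)]
scene pot_lugs []
scene dipper_center [(array([ 0.6031, -0.2332,  0.0323]), 0.85)]
top pot_grip [(array([0.5018, 0.0587, 0.1365]), 0.9)]
top pot_lugs []
top dipper_center [(array([ 0.6004, -0.237 ,  0.0335]), 0.64)]
452 handle yaw -33.901546 pitch 0.1625098 [0.5131 0.0565 0.1477]
```

View pics/d.png

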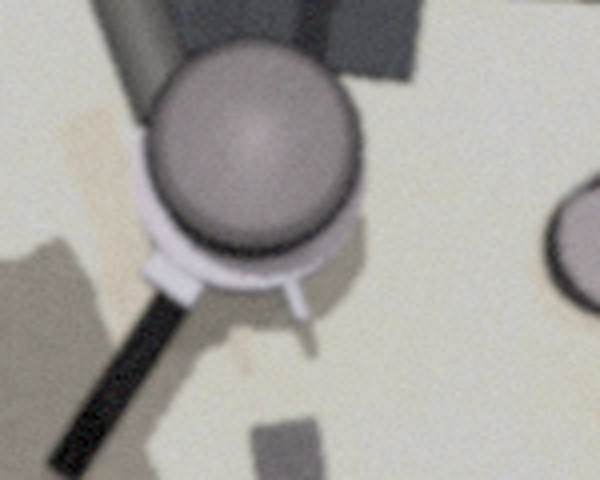

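The handle, from (65,465) to (180,300), now sits under the boss. The pot is level (pitch 0.2°), turned about 53° and within 1 mm of the collar axis. The dipper has not moved.

```bash
python3 -c "
from station import bot
print(bot.hand_in())"
```

```text
the job is handed in; nothing more can be done
None
```

The pot hangs level from its lugs in the collar, turned about 53° clockwise to the stop and let go; the dipper has not moved, and the job was handed in at about 12 s (the hand-in returned no verdict).

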